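# Kit the stainless gas-line spares

## Task

Collect the four stainless-steel gas-line parts into the tray: set each one down gently (no dropping), upright and in the middle of the mat that has the colour of its knob, dial ring or band. The brass valve and the brass gauge do not belong to this clean gas line: leave them where they are.

Things in the scene. Friction and masses are not known exactly. Their poses are not given: they have to be found in the camera images.
- valve_blue_mid (a point): Stainless-steel (silver) needle valve with a BLUE round knob. 68 mm long over its two pipe ports (x), body 44 x 30 mm, 51 mm tall; the flat body sides, from 0 to 30 mm above its underside, are 30 mm apart across y (grip there); the knob on top is 28 mm across. About 0.26 kg. Stands on its flat underside. Origin at its centre, 25 mm above its underside; z up, x along its long side, y across it.
- valve_green_mid (a point): Stainless-steel (silver) needle valve with a GREEN round knob. 68 mm long over its two pipe ports (x), body 44 x 30 mm, 51 mm tall; the flat body sides, from 0 to 30 mm above its underside, are 30 mm apart across y (grip there); the knob on top is 28 mm across. About 0.26 kg. Stands on its flat underside. Origin at its centre, 25 mm above its underside; z up, x along its long side, y across it.
- gauge_red_mid (a point): Stainless-steel (silver) pressure gauge with a RED ring round its white dial. 62 x 42 mm rectangular foot 14 mm thick under a round case 42 mm across, 50 mm tall in all; dial face up. Grip it across y, 42 mm wide. About 0.30 kg. Stands on its flat underside. Origin at its centre, 25 mm above its underside; z up, x along its long side, y across it.
- filter_yellow_mid (a point): Stainless-steel (silver) gas filter: a lying cylinder, 30 mm in diameter and 52 mm long, with a YELLOW band, on a dark steel foot block 40 x 30 x 22 mm; with its two pipe ports 68 mm long (x), 48 mm tall. Grip it across y, 30 mm wide. About 0.24 kg. Stands on its flat underside. Origin at its centre, 25 mm above its underside; z up, x along its long side, y across it.
- brass_valve_mid (a point): Look-alike that stays where it is: a BRASS (golden) needle valve, also with a blue knob. 68 mm long over its two pipe ports (x), body 44 x 30 mm, 51 mm tall; the flat body sides, from 0 to 30 mm above its underside, are 30 mm apart across y (grip there); the knob on top is 28 mm across. About 0.26 kg. Stands on its flat underside. Origin at its centre, 25 mm above its underside; z up, x along its long side, y across it.
- brass_gauge_mid (a point): Look-alike that stays where it is: a BRASS (golden) pressure gauge, also with a red ring. 62 x 42 mm rectangular foot 14 mm thick under a round case 42 mm across, 50 mm tall in all; dial face up. Grip it across y, 42 mm wide. About 0.30 kg. Stands on its flat underside. Origin at its centre, 25 mm above its underside; z up, x along its long side, y across it.
- mat_blue_top (a point): The blue rubber mat, fixed in the tray, 82 (x) x 92 (y) x 3 mm. Point at the middle of its top face, 6 mm above the table; z up, x and y along its sides (parallel to the tray's). The four mats lie two by two in one shallow aluminium tray, fixed to the bench, 196 (x) x 216 (y) mm, whose 4 mm thick rim stands 10 mm above the table; mat centres are 92 mm apart along x, 100 mm along y, and which colour lies where changes.
- mat_green_top (a point): The green rubber mat, fixed in the tray, 82 (x) x 92 (y) x 3 mm. Point at the middle of its top face, 6 mm above the table; z up, x and y along its sides (parallel to the tray's). The four mats lie two by two in one shallow aluminium tray, fixed to the bench, 196 (x) x 216 (y) mm, whose 4 mm thick rim stands 10 mm above the table; mat centres are 92 mm apart along x, 100 mm along y, and which colour lies where changes.
- mat_red_top (a point): The red rubber mat, fixed in the tray, 82 (x) x 92 (y) x 3 mm. Point at the middle of its top face, 6 mm above the table; z up, x and y along its sides (parallel to the tray's). The four mats lie two by two in one shallow aluminium tray, fixed to the bench, 196 (x) x 216 (y) mm, whose 4 mm thick rim stands 10 mm above the table; mat centres are 92 mm apart along x, 100 mm along y, and which colour lies where changes.
- mat_yellow_top (a point): The yellow rubber mat, fixed in the tray, 82 (x) x 92 (y) x 3 mm. Point at the middle of its top face, 6 mm above the table; z up, x and y along its sides (parallel to the tray's). The four mats lie two by two in one shallow aluminium tray, fixed to the bench, 196 (x) x 216 (y) mm, whose 4 mm thick rim stands 10 mm above the table; mat centres are 92 mm apart along x, 100 mm along y, and which colour lies where changes.

How it is judged (in metres and radians):
At the end, for the whole second after the job is handed in: Each of the four steel parts stands upright (within 0.12 rad) on the mat of its colour, its centre within 15 mm of the mat's centre horizontally, let go and at rest; both brass parts are within 20 mm of where they began (horizontal distance between valve_blue_mid and mat_blue_top below 0.015 m and z of valve_blue_mid in the frame of mat_blue_top below 0.03 m and angle between each of valve_blue_mid, valve_green_mid, gauge_red_mid, filter_yellow_mid's own z axis and vertical below 0.12 rad and linear speed of each of valve_blue, valve_green, gauge_red, filter_yellow below 0.02 m/s and contact force between the fingers and valve_blue below 0.05 N and horizontal distance between valve_green_mid and mat_green_top below 0.015 m and z of valve_green_mid in the frame of mat_green_top below 0.03 m and contact force between the fingers and valve_green below 0.05 N and horizontal distance between gauge_red_mid and mat_red_top below 0.015 m and z of gauge_red_mid in the frame of mat_red_top below 0.03 m and contact force between the fingers and gauge_red below 0.05 N and horizontal distance between filter_yellow_mid and mat_yellow_top below 0.015 m and z of filter_yellow_mid in the frame of mat_yellow_top below 0.03 m and contact force between the fingers and filter_yellow below 0.05 N and distance of each of brass_valve_mid, brass_gauge_mid from where it was at the start of the episode below 0.02 m); the robot touches nothing.
It fails at once if a brass look-alike is moved by more than 20 mm or tipped (distance of any of brass_valve_mid, brass_gauge_mid from where it was at the start of the episode above 0.02 m or angle between any of brass_valve_mid, brass_gauge_mid's own z axis and vertical above 0.3 rad).
It fails at once if a steel part is dropped or knocked away (faster than 0.5 m/s while the fingers do not touch it) ((linear speed of valve_blue above 0.5 m/s and contact force between the fingers and valve_blue below 0.01 N) or (linear speed of valve_green above 0.5 m/s and contact force between the fingers and valve_green below 0.01 N) or (linear speed of gauge_red above 0.5 m/s and contact force between the fingers and gauge_red below 0.01 N) or (linear speed of filter_yellow above 0.5 m/s and contact force between the fingers and filter_yellow below 0.01 N)).
It also fails if it takes over 109 s, if anything falls off the work surface, if the arm or the gripper's body presses on something with over 40 N, if the wrist force passes 120 N, or if a joint passes its speed limit or range.

## Robot

A 6-joint arm with a two-finger parallel gripper is mounted at the origin on the work surface. World frame = base frame: x ahead of the robot, y to its left, z up, the work surface at z = 0. Lengths are in mm, angles in rad, forces in N, time in s.
With the tool pointing down it reaches from about 425 to 925 mm from the base axis. Payload 12.5 kg.
Tool frame: the origin (TCP) lies midway between the tips of the shut fingers; the grasp point (between the pads) lies 19 mm behind it; z points along the fingers, y is the line along which they close (so a half turn about z gives the same grasp; the last joint's range is limited). The gripper opens to 85 mm and grips with 20 to 120 N. Pads are 22 mm wide; open, the fingers measure 114 mm over their backs; the gripper's body (76 mm by 85 mm) begins 54 mm behind the grasp point. The pads swing forward as they close: fully open they stand 13 mm farther back than shut.
Start: joints at [1.004, 0.491, 1.559, -0, 1.092, -0.106], TCP at [277.903, 559.837, 206.127] pointing down, gripper open.
Joint ranges: [-3.1, 3.1], [-0.84, 2.19], [0.05, 2.79], [-1.13, 4.28], [0.06, 2.93], [-2.69, 2.69]. Speed limits (rad/s): [2.22, 2.22, 2.79, 3.14, 3.14, 3.14].

## Interface

Orientations are given as [roll, pitch, yaw] about the fixed x, y, z axes, in that order (R = Rz(yaw) Ry(pitch) Rx(roll)).
In Python, from station import observe, eyes, r, finder gives the robot as it stands.
- The arm moves only by the shell command python3 -m creep 'ROWS'. ROWS is a JSON object of lists of equal length, an entry for each row: "twist": the turn, a rotation vector about the tool's x, y, z each as a share of 30 degrees, from -1 to 1, a list of three; "translation": the shift along the tool's x, y, z each as a share of 40 mm, from -1 to 1, a list of three; "hand": the opening, from -1 (shut) to 1 (fully open). A call has 1 to 10 rows; each row shifts and turns the commanded pose from where the row before left it, along the tool's axes as they then stand; what a row does not reach is not made up. A row lasts 1/12 s, in which the tool goes at most 41.7 mm and 7.16 degrees, less where a joint would pass 70% of its speed; a pose out of reach is approached as far as the arm can. A call with a number of a shift or a turn outside -1 to 1 is refused whole. A call with a gripper value outside its range is refused whole. The fingers move at their own pace and stop on an object; the grip force is fixed at half the most. Time passes only in rows, so rows that do not move let the fingers close. It gives the time, the measured TCP pose, the force, the opening and the grip force at its end, in the units of the state.
- observe(): the state, without advancing time (a new reading comes with each control period).
- eyes.read_camera(name): name is "side" or "top"; returns a dict with "color" (400x640x3 uint8, red, green, blue), "fx", "fy", "cx", "cy" (pixels), "rvec" (rotation vector, rad) and "tvec" (3), from world to camera coordinates, as OpenCV has them. Camera axes: x right, y down, z forward; pixel columns grow to the right and rows downward; lengths in mm; the calibration is good to about 2 mm. A picture is of the moment at which its call begins. There is no depth.
- r.hand_in(): hands the job in; it is judged then, once.
Trained networks look in the newest picture that a camera, given by its name, has taken for a name from the list of things; names that differ only in an ending like _2 or _b are one class to them, and where a whole thing is asked for, a point or a joint stands for the part that bears it (a point fixed in the world has none). Each returns a list of dicts, best first, with "score" (0 to 1); they miss things now and then, are a little off and sometimes report something else, mostly with a low value. They report only what shows in the picture. A call takes as long as a camera call.
- finder.look_for(camera, label): "point" ([x, y, z] in mm, in world coordinates, good to about 4 mm: the middle of the surface that is visible of it).
- finder.trace(camera, label): "region" (400x640 bool, what is visible of it).
The state is a dict: "time_s": time; "joints": joint angles; "qd": joint speeds; "tau": joint torques, N m; "eef_pos": TCP position; "tcp_rot": TCP orientation; "contact_force": force on the tool from outside, world axes, zero at the start; "ft_torque": the same for the moment, N m; "grip_width": opening from 0.0 (shut) to 1.0 (fully open); "grasp_force": force on a finger pad.
Only numpy, scipy, OpenCV 4.12 (cv2) and the standard library are available. Lean on these libraries where they do the work, as an engineer would, in place of code of your own. Each camera call takes 0.05 s, during which the arm holds its last target. There are 200 camera calls.

## Working session

There is one attempt and no reset: what is moved stays moved. The work goes in short steps, Python scripts to look and compute and a shell command to move; the robot and the scene stay as the last step left them, time stands still between calls to the robot, and variables do not carry over. Pictures are saved under pics/ and viewed, at most 14 in all, crops included, and the job is handed in when it is done.

```bash
mkdir -p pics
cat > h.py <<'E'
from station import observe, eyes, r, finder
import numpy as np, cv2
E
python3 - <<'E'
from h import *
for c in ("top","side"):
    d=eyes.read_camera(c); cv2.imwrite(f"pics/{c}0.png",d["color"][:,:,::-1])
    R=cv2.Rodrigues(np.array(d["rvec"],float))[0]; print(c,d["fx"],d["cx"],d["cy"],-R.T@np.array(d["tvec"]),R.round(3).tolist())
for n in "valve_blue_mid valve_green_mid gauge_red_mid filter_yellow_mid brass_valve_mid brass_gauge_mid mat_blue_top mat_green_top mat_red_top mat_yellow_top".split():
    print(n,[(np.round(q["point"]).tolist(),round(q["score"],2)) for q in finder.look_for("top",n)[:3]])
s=observe();print(s["time_s"],s["eef_pos"],s["tcp_rot"],s["grip_width"],s["contact_force"])
E
```

```text
top 444.28758171151645 320.72111080130327 200.04934368310677 [ 326.42937115   -9.00670442 1077.12848603] [[-0.031, -1.0, -0.004], [-0.979, 0.031, -0.201], [0.201, -0.002, -0.98]]
side 384.8458448310545 315.9821069791382 202.8216835632301 [ 221.21736823 -710.11011363  797.31346615] [[0.929, -0.37, 0.019], [-0.241, -0.642, -0.728], [0.282, 0.671, -0.686]]
valve_blue_mid [([506.0, 401.0, 28.0], 0.75), ([610.0, 274.0, 30.0], 0.57)]
valve_green_mid [([475.0, -387.0, 28.0], 0.91)]
gauge_red_mid [([574.0, -235.0, 34.0], 0.8), ([524.0, -72.0, 2.0], 0.36)]
filter_yellow_mid [([417.0, 272.0, 45.0], 0.93)]
brass_valve_mid [([509.0, 399.0, 26.0], 0.67)]
brass_gauge_mid [([454.0, -245.0, 40.0], 0.56)]
mat_blue_top [([618.0, -80.0, 6.0], 0.59)]
mat_green_top [([521.0, -74.0, 2.0], 0.63)]
mat_red_top [([524.0, 27.0, 9.0], 0.63)]
mat_yellow_top [([617.0, 26.0, 7.0], 0.95)]
0.6 [277.91204333 559.85309463 206.1394214 ] [ 3.14146127e+00 -3.03734526e-06  2.68079441e+00] 0.9982951978287553 [-0.53342353 -0.33767036 -0.21795676]
```

View pics/top0.png

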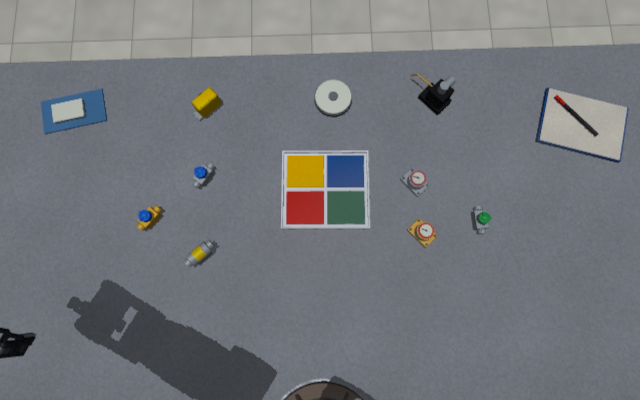

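View pics/side0.png

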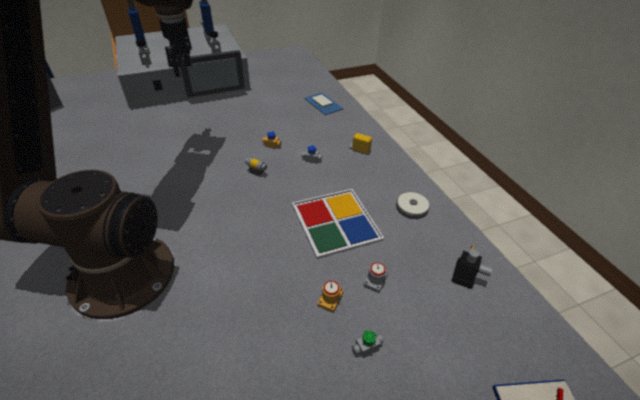

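```bash
cat >> h.py <<'E'
from scipy.optimize import minimize
def box(l,w,z0,z1): return np.array([[x,y,z] for x in(-l/2,l/2) for y in(-w/2,w/2) for z in(z0,z1)])
A=np.linspace(0,2*np.pi,24,endpoint=False)
def vcyl(d,z0,z1): return np.array([[d/2*np.cos(a),d/2*np.sin(a),z] for a in A for z in(z0,z1)])
def hcyl(d,l,zc): return np.array([[x,d/2*np.cos(a),zc+d/2*np.sin(a)] for a in A for x in(-l/2,l/2)])
M={"valve":[box(44,30,0,30),hcyl(16,68,16),vcyl(28,37,51)],"gauge":[box(62,42,0,14),vcyl(42,14,50)],"filter":[box(40,30,0,22),hcyl(30,52,33),hcyl(14,68,33)]}
S=4
def proj(d,P): return cv2.projectPoints(np.asarray(P,float).reshape(-1,1,3),np.array(d["rvec"],float),np.array(d["tvec"],float),np.array([[d["fx"],0,d["cx"]],[0,d["fy"],d["cy"]],[0,0,1.]]),None)[0][:,0]
def place(P,p,z=0):
    c,s=np.cos(p[2]),np.sin(p[2]); return P@np.array([[c,s,0],[-s,c,0],[0,0,1]])+[p[0],p[1],z]
def sil(d,kind,p,o,n,z=0):
    im=np.zeros((n*S,n*S),np.uint8)
    for P in M[kind]:
        cv2.fillConvexPoly(im,cv2.convexHull(np.round((proj(d,place(P,p,z))-o+.5)*S).astype(np.int32)),1)
    return im
def hit(d,uv,z):
    R=cv2.Rodrigues(np.array(d["rvec"],float))[0]; c=-R.T@np.array(d["tvec"])
    v=R.T@[(uv[0]-d["cx"])/d["fx"],(uv[1]-d["cy"])/d["fy"],1]; return (c+v*(z-c[2])/v[2])[:2]
def fit(label,kind,p0,cams,z=0,n=60,yaw=None):
    V=[]
    for c,d in cams.items():
        uv=proj(d,[[p0[0],p0[1],25+z]])[0]; o=np.round(uv).astype(int)-n//2
        best=None
        for q in finder.trace(c,label):
            m=np.asarray(q["region"])
            if m.sum()<20: continue
            ys,xs=np.nonzero(m)
            if np.hypot(xs.mean()-uv[0],ys.mean()-uv[1])<14: best=m;break
        if best is None: print(label,c,"no mask"); continue
        mp=np.pad(best.astype(np.uint8),n); t=mp[o[1]+n:o[1]+2*n,o[0]+n:o[0]+2*n]
        V.append((d,o,cv2.resize(t,None,fx=S,fy=S,interpolation=cv2.INTER_NEAREST)))
    def cost(p):
        return sum(1-(s&t).sum()/max(1,(s|t).sum()) for d,o,t in V for s in[sil(d,kind,p,o,n,z)])/len(V)
    res=[minimize(cost,[p0[0],p0[1],y],method="Nelder-Mead",options=dict(initial_simplex=[[p0[0],p0[1],y],[p0[0]+6,p0[1],y],[p0[0],p0[1]+6,y],[p0[0],p0[1],y+.3]],maxiter=120)) for y in ([yaw] if yaw is not None else np.arange(8)*np.pi/8)]
    res.sort(key=lambda r:r.fun); return res[0].x,res[0].fun
def warp(d,p,z=20,s=100,px=200):  # rectified patch, up=+x, left=+y
    w=np.array([[p[0]+s/2,p[1]+s/2],[p[0]+s/2,p[1]-s/2],[p[0]-s/2,p[1]-s/2],[p[0]-s/2,p[1]+s/2]])
    H=cv2.getPerspectiveTransform(proj(d,np.c_[w,np.full(4,z)]).astype(np.float32),np.float32([[0,0],[px,0],[px,px],[0,px]]))
    return cv2.warpPerspective(d["color"],H,(px,px),flags=cv2.INTER_CUBIC)
E
cat > m.py <<'E'
from h import *
cams={c:eyes.read_camera(c) for c in("top","side")}
rows=[[],[]]
for l,k,p in [("valve_blue_mid","valve",(610,274)),("valve_green_mid","valve",(475,-387)),("gauge_red_mid","gauge",(574,-235)),("filter_yellow_mid","filter",(417,272)),("brass_valve_mid","valve",(507,400)),("brass_gauge_mid","gauge",(454,-245))]:
    x,f=fit(l,k,p,cams); print(l,x[:2].round(1),"yaw",round((x[2]+np.pi/2)%np.pi-np.pi/2,3),round(f,2))
    if "brass" in l: continue
    for i,d in enumerate(cams.values()):
        e=dict(d,color=d["color"].copy()); im=warp(d,x)
        w=place(np.array([[34,0,20],[-34,0,20],[0,15,20],[0,-15,20.]]),x)
        uv=np.c_[100-(w[:,1]-x[1])*2,100-(w[:,0]-x[0])*2].astype(int)
        cv2.line(im,uv[0].tolist(),uv[1].tolist(),(255,0,255));cv2.line(im,uv[2].tolist(),uv[3].tolist(),(0,255,255)); rows[i].append(im)
cv2.imwrite("pics/fit.png",np.vstack([np.hstack(r) for r in rows])[:,:,::-1])
for n in ("blue","green","red","yellow"):
    for c,d in cams.items():
        q=finder.trace(c,f"mat_{n}_top")
        for t in q[:1]:
            m=np.asarray(t["region"]).astype(np.uint8)
            k,_,st,ce=cv2.connectedComponentsWithStats(m); j=1+np.argmax(st[1:,4])
            ct=max(cv2.findContours((_==j).astype(np.uint8),0,1)[0],key=cv2.contourArea)
            W=np.array([hit(d,u[0],6) for u in ct]); b=cv2.minAreaRect(W.astype(np.float32))
            print(n,c,round(t["score"],2),hit(d,ce[j],6).round(1),"rect",np.round(b[0],1),np.round(b[1],1),round(b[2],1))
E
python3 m.py
```

```text
valve_blue_mid top no mask
valve_blue_mid [612.7 281.7] yaw -0.749 0.09
valve_green_mid [ 482.7 -391.5] yaw 0.054 0.13
gauge_red_mid [ 582.1 -242. ] yaw 0.72 0.12
filter_yellow_mid [421.5 280.6] yaw -0.863 0.15
brass_valve_mid [512.5 407.2] yaw -0.751 0.12
brass_gauge_mid [ 455.8 -251.9] yaw 0.795 0.11
blue top 0.86 [616.6 -74.2] rect [616.8 -73.5] [92.8 80. ] 88.1
blue side 0.84 [613.8 -73.2] rect [614.5 -71.7] [92.2 82.3] 89.1
green top 0.73 [524.  -71.8] rect [524.3 -72.1] [91.5 84.8] 88.2
green side 0.81 [522.8 -71.7] rect [523.4 -70.2] [94.1 82.9] 88.4
red top 0.78 [528.4  29.3] rect [528.8  30.1] [93.8 82.4] 88.2
red side 0.66 [525.7  27.9] rect [526.5  29.5] [92.  81.5] 85.7
yellow top 0.94 [619.9  26.1] rect [621.3  25.5] [95.4 82.6] 88.2
yellow side 0.98 [616.6  26. ] rect [617.3  27.9] [93.5 84.3] 88.2
```

View pics/fit.png

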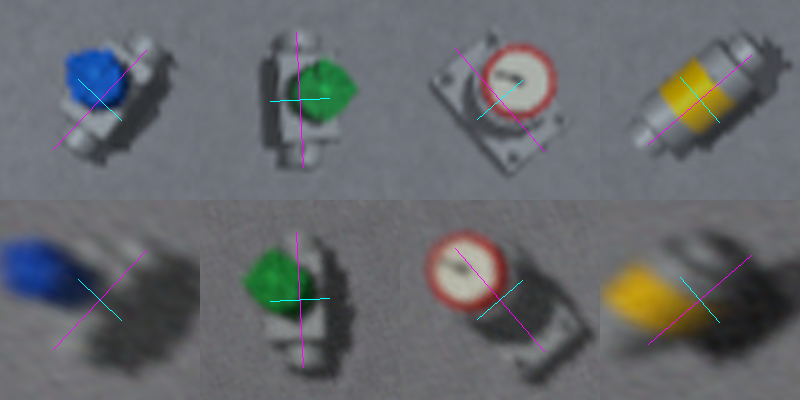

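```bash
cat > go.py <<'E'
import sys; from h import *
from scipy.spatial.transform import Rotation as Ro
x,y,z,yaw=map(float,sys.argv[1:5]); s=observe(); R=Ro.from_euler("xyz",s["tcp_rot"])
def w(a): return (a+np.pi/2)%np.pi-np.pi/2
cy=s["tcp_rot"][2]; dy=w(yaw-cy) if len(sys.argv)<6 else yaw-cy
T=Ro.from_euler("xyz",[np.pi,0,cy+dy])
tw=(R.inv()*T).as_rotvec(); t=T.inv().apply(np.array([x,y,z])-s["eef_pos"])
print("t",round(s["time_s"],2),"pos",np.round(s["eef_pos"],1),"yaw",round(cy,3),"->",round(cy+dy,3),"grip",round(s["grip_width"],3),round(float(np.max(s["grasp_force"])),1),"F",np.round(s["contact_force"],1))
print("twist",np.round(np.degrees(tw)/30,3),"then translation",np.round(t/40,3))
E
python3 go.py 421.5 280.6 150 -0.863
python3 - <<'E'
from h import *
c={"top":eyes.read_camera("top")}
for q in finder.trace("top","valve_blue_mid"): ys,xs=np.nonzero(q["region"]); print(q["score"],xs.mean(),ys.mean(),len(xs))
x,f=fit("valve_blue_mid","valve",(612,280),c); print(x,f)
for l,k,p in [("valve_green_mid","valve",(482,-391)),("gauge_red_mid","gauge",(582,-242)),("filter_yellow_mid","filter",(421,280))]: print(l,*fit(l,k,p,c))
E
```

```text
t 1.7 pos [277.9 559.8 206.1] yaw 2.681 -> 2.279 grip 1.003 0.0 F [ 0.5 -0.9 -0.4]
twist [ 0.    -0.     0.768] then translation [-7.638 -1.811  1.403]
0.77 202.75396825396825 174.87301587301587 378
0.23 345.34900398406376 207.9219123505976 1255
[615.94614284 277.26275812   2.52535103] 0.118716577540107
valve_green_mid [ 4.82622530e+02 -3.92193511e+02 -8.75201338e-04] 0.07830808802514999
gauge_red_mid [ 582.94111369 -244.08681493    0.72200341] 0.09214285714285719
filter_yellow_mid [422.5249051  278.59626344   2.2874709 ] 0.11939477303988999
```

```bash
python3 -m creep '{"twist":[[0,0,0.19],[0,0,0.19],[0,0,0.19],[0,0,0.19],[0,0,0]],"translation":[[0,0,0],[0,0,0],[0,0,0],[0,0,0],[0,0,0]],"hand":[1,1,1,1,1]}'
python3 -m creep '{"twist":[[0,0,0],[0,0,0],[0,0,0],[0,0,0],[0,0,0],[0,0,0],[0,0,0],[0,0,0],[0,0,0],[0,0,0]],"translation":[[-0.85,-0.2,0.15],[-0.85,-0.2,0.15],[-0.85,-0.2,0.15],[-0.85,-0.2,0.15],[-0.85,-0.2,0.15],[-0.85,-0.2,0.15],[-0.85,-0.2,0.15],[-0.85,-0.2,0.15],[-0.85,-0.2,0.15],[0,0,0]],"hand":[1,1,1,1,1,1,1,1,1,1]}'
python3 go.py 422 279.6 5 2.283
```

```text
time_s: 2.42
eef_pos: [277.9, 559.8, 206.1]
tcp_rot: [3.142, -0.0, 2.278]
contact_force: [-0.0, 0.0, 0.2]
grip_width: 0.994
grasp_force: 0.0
time_s: 3.25
eef_pos: [425.1, 277.0, 151.3]
tcp_rot: [-3.14, 0.0, 2.283]
contact_force: [0.5, 0.5, -0.8]
grip_width: 0.998
grasp_force: 0.0
t 3.25 pos [425.1 277.  151.3] yaw 2.283 -> 2.283 grip 0.998 0.0 F [ 0.5  0.5 -0.8]
twist [-0.002  0.001 -0.   ] then translation [ 0.099 -0.017  3.658]
```

```bash
python3 -m creep '{"twist":[[0,0,0],[0,0,0],[0,0,0],[0,0,0],[0,0,0],[0,0,0],[0,0,0],[0,0,0],[0,0,0]],"translation":[[0.1,-0.02,0.5],[0,0,0.6],[0,0,0.6],[0,0,0.6],[0,0,0.5],[0,0,0.4],[0,0,0.3],[0,0,0.15],[0,0,0]],"hand":[1,1,1,1,1,1,1,1,1]}'
python3 -m creep '{"twist":[[0,0,0],[0,0,0],[0,0,0],[0,0,0],[0,0,0],[0,0,0],[0,0,0],[0,0,0],[0,0,0],[0,0,0]],"translation":[[0,0,0],[0,0,0],[0,0,0],[0,0,0],[0,0,0],[0,0,0],[0,0,0],[0,0,0],[0,0,0],[0,0,0]],"hand":[-1,-1,-1,-1,-1,-1,-1,-1,-1,-1]}'
```

```text
time_s: 4.0
eef_pos: [419.7, 283.7, 5.1]
tcp_rot: [-3.14, -0.0, 2.285]
contact_force: [-0.1, -0.6, -0.0]
grip_width: 1.002
grasp_force: 0.0
time_s: 4.83
eef_pos: [420.2, 283.7, 6.9]
tcp_rot: [3.141, 0.0, 2.283]
contact_force: [-3.0, -1.2, 9.8]
grip_width: 0.323
grasp_force: 58.5
```

```bash
python3 -m creep '{"twist":[[0,0,0],[0,0,0],[0,0,0],[0,0,0],[0,0,-0.2],[0,0,-0.2],[0,0,-0.2],[0,0,-0.2],[0,0,-0.2],[0,0,-0.2]],"translation":[[0,0,-0.15],[0,0,-0.3],[0,0,-0.4],[0,0,-0.5],[0,0,-0.5],[0,0,-0.5],[0,0,-0.3],[0,0,0],[0,0,0],[0,0,0]],"hand":[-1,-1,-1,-1,-1,-1,-1,-1,-1,-1]}'
python3 -m creep '{"twist":[[0,0,-0.2],[0,0,-0.2],[0,0,0],[0,0,0]],"translation":[[0,0,0],[0,0,0],[0,0,0],[0,0,0]],"hand":[-1,-1,-1,-1]}'
python3 go.py 614.5 26.5 100 3.11 1
```

```text
time_s: 5.67
eef_pos: [420.0, 283.6, 112.8]
tcp_rot: [3.141, 0.001, 2.916]
contact_force: [0.1, -0.5, -2.0]
grip_width: 0.318
grasp_force: 59.9
time_s: 6.0
eef_pos: [420.0, 283.6, 112.3]
tcp_rot: [3.141, 0.0, 3.117]
contact_force: [0.2, 0.3, -1.4]
grip_width: 0.321
grasp_force: 59.9
t 6.0 pos [420.  283.6 112.3] yaw 3.117 -> 3.11 grip 0.321 59.9 F [ 0.2  0.3 -1.4]
twist [0.    0.    0.014] then translation [-5.063 -6.271  0.309]
```

```bash
python3 -m creep '{"twist":[[0,0,0],[0,0,0],[0,0,0],[0,0,0],[0,0,0],[0,0,0],[0,0,0],[0,0,0],[0,0,0],[0,0,0]],"translation":[[-0.3,-0.37,0],[-0.6,-0.74,0],[-0.6,-0.74,0],[-0.6,-0.74,0],[-0.6,-0.74,0],[-0.6,-0.74,0],[-0.6,-0.74,0],[-0.6,-0.74,0],[-0.4,-0.5,0],[-0.16,-0.21,0]],"hand":[-1,-1,-1,-1,-1,-1,-1,-1,-1,-1]}'
python3 -m creep '{"twist":[[0,0,0],[0,0,0]],"translation":[[0,0,0],[0,0,0]],"hand":[-1,-1]}'
python3 go.py 614.5 26.5 14 3.11 1
python3 - <<'E'
from h import *
d=eyes.read_camera("side"); u=proj(d,[[618,26,80]])[0].astype(int); im=d["color"][u[1]-60:u[1]+60,u[0]-75:u[0]+75]
cv2.imwrite("pics/s1.png",cv2.resize(im,None,fx=4,fy=4,interpolation=2)[:,:,::-1]); print(u)
E
```

```text
time_s: 6.83
eef_pos: [619.1, 25.9, 112.0]
tcp_rot: [-3.141, 0.001, 3.114]
contact_force: [-0.7, 0.7, -1.4]
grip_width: 0.319
grasp_force: 59.8
time_s: 7.0
eef_pos: [616.7, 29.1, 111.8]
tcp_rot: [3.141, -0.001, 3.118]
contact_force: [-0.2, -0.6, -2.8]
grip_width: 0.318
grasp_force: 59.8
t 7.0 pos [616.7  29.1 111.8] yaw 3.118 -> 3.11 grip 0.318 59.8 F [-0.2 -0.6 -2.8]
twist [ 0.001 -0.002  0.015] then translation [ 0.052 -0.068  2.445]
[344 186]
```

View pics/s1.png

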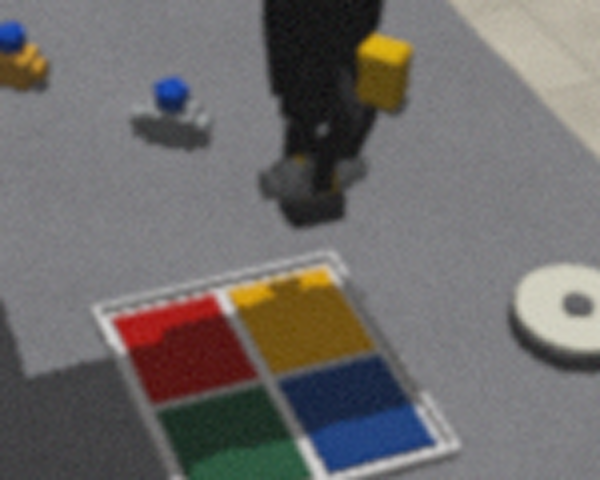

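The side view shows the filter held level in the fingers (around 315,185 in the crop), above the yellow mat (300,320). Lowering it now.

```bash
python3 -m creep '{"twist":[[0,0,0],[0,0,0],[0,0,0],[0,0,0],[0,0,0],[0,0,0],[0,0,0],[0,0,0],[0,0,0],[0,0,0]],"translation":[[0.05,-0.07,0.3],[0,0,0.4],[0,0,0.4],[0,0,0.4],[0,0,0.3],[0,0,0.25],[0,0,0.15],[0,0,0.1],[0,0,0.05],[0,0,0]],"hand":[-1,-1,-1,-1,-1,-1,-1,-1,-1,-1]}'
python3 go.py 614.5 26.5 14 3.11 1
```

```text
time_s: 7.88
eef_pos: [615.2, 26.4, 18.1]
tcp_rot: [3.142, 0.0, 3.121]
contact_force: [0.0, 0.5, -2.8]
grip_width: 0.32
grasp_force: 59.9
t 7.88 pos [615.2  26.4  18.1] yaw 3.121 -> 3.11 grip 0.32 59.9 F [ 0.   0.5 -2.8]
twist [0.   0.   0.02] then translation [0.018 0.002 0.103]
```

```bash
python3 -m creep '{"twist":[[0,0,0],[0,0,0],[0,0,0],[0,0,0],[0,0,0]],"translation":[[0,0,0.03],[0,0,0.03],[0,0,0.03],[0,0,0.03],[0,0,0]],"hand":[-1,-1,-1,-1,-1]}'
```

```text
time_s: 8.3
eef_pos: [615.2, 26.3, 13.2]
tcp_rot: [3.142, 0.0, 3.121]
contact_force: [0.1, -0.2, -2.7]
grip_width: 0.323
grasp_force: 59.9
```

```bash
for i in 1 2; do python3 -m creep '{"twist":[[0,0,0],[0,0,0]],"translation":[[0,0,0.025],[0,0,0]],"hand":[-1,-1]}' | egrep 'eef|contact'; done
```

```text
eef_pos: [615.3, 26.2, 13.0]
contact_force: [-2.0, 0.2, 5.2]
eef_pos: [615.4, 26.2, 12.9]
contact_force: [-4.8, -0.5, 15.8]
```

```bash
python3 -m creep '{"twist":[[0,0,0],[0,0,0],[0,0,0],[0,0,0],[0,0,0],[0,0,0],[0,0,0],[0,0,0],[0,0,0],[0,0,0]],"translation":[[0,0,0],[0,0,0],[0,0,0],[0,0,0],[0,0,-0.2],[0,0,-0.4],[0,0,-0.6],[0,0,-0.6],[0,0,-0.6],[0,0,-0.2]],"hand":[0.1,0.3,0.5,0.5,0.5,0.5,0.5,0.5,0.7,1]}'
python3 go.py 614.5 279.5 100 2.525 1
```

```text
time_s: 9.47
eef_pos: [616.4, 26.3, 119.1]
tcp_rot: [-3.141, 0.005, 3.121]
contact_force: [1.0, -0.3, 0.3]
grip_width: 0.969
grasp_force: 0.0
t 9.47 pos [616.4  26.3 119.1] yaw 3.121 -> 2.525 grip 0.969 0.0 F [ 1.  -0.3  0.3]
twist [0.002 0.009 1.138] then translation [3.699 5.137 0.477]
```

```bash
python3 -m creep '{"twist":[[0,0,0.19],[0,0,0.19],[0,0,0.19],[0,0,0.19],[0,0,0.19],[0,0,0.19],[0,0,0],[0,0,0]],"translation":[[0,0,0],[0,0,0],[0,0,0],[0,0,0],[0,0,0],[0,0,0],[0,0,0],[0,0,0]],"hand":[1,1,1,1,1,1,1,1]}' >/dev/null
python3 -m creep '{"twist":[[0,0,0],[0,0,0],[0,0,0],[0,0,0],[0,0,0],[0,0,0],[0,0,0],[0,0,0],[0,0,0],[0,0,0]],"translation":[[0.4,0.55,0],[0.6,0.83,0],[0.6,0.83,0],[0.6,0.83,0],[0.6,0.83,0],[0.5,0.7,0],[0.3,0.42,0],[0.1,0.14,0],[0,0,0],[0,0,0]],"hand":[1,1,1,1,1,1,1,1,1,1]}'
python3 go.py 614.5 279.5 8 2.525 1
python3 - <<'E'
from h import *
cams={c:eyes.read_camera(c) for c in("top","side")}
im=[cv2.resize(warp(cams[c],(618,26),50,240,400),None,fx=1,fy=1) for c in cams]
cv2.imwrite("pics/p2.png",np.hstack(im)[:,:,::-1])
for c in cams:
    try: print(c,*fit("filter_yellow_mid","filter",(619,26),{c:cams[c]},6,yaw=0))
    except Exception as e: print(e)
E
```

```text
time_s: 10.97
eef_pos: [613.3, 278.7, 115.1]
tcp_rot: [-3.141, -0.0, 2.526]
contact_force: [-0.6, 0.2, 0.2]
grip_width: 0.996
grasp_force: 0.0
t 10.97 pos [613.3 278.7 115.1] yaw 2.526 -> 2.525 grip 0.996 0.0 F [-0.6  0.2  0.2]
twist [-0.001 -0.     0.001] then translation [-0.013  0.035  2.677]
top [6.20461356e+02 2.31050690e+01 3.86022501e-03] 0.1906169190986332
side [ 6.17588459e+02  2.64875909e+01 -6.58716911e-02] 0.11471135940409682
```

View pics/p2.png

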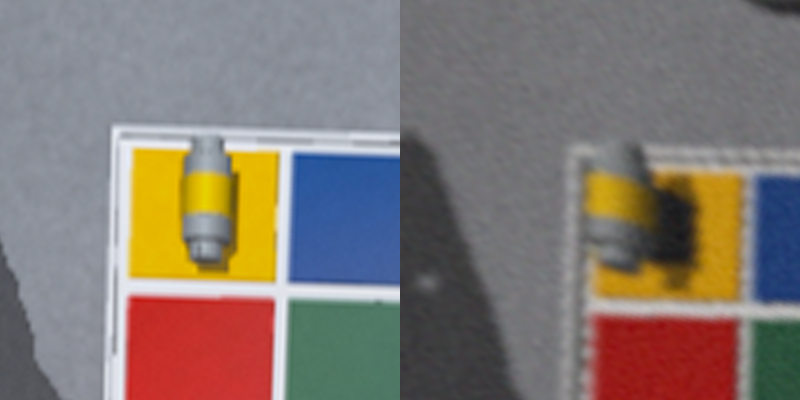

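The filter stands centred on the yellow mat (about 208,200 in the left half). Next is the blue valve.

```bash
python3 -m creep '{"twist":[[0,0,0],[0,0,0],[0,0,0],[0,0,0],[0,0,0],[0,0,0],[0,0,0],[0,0,0],[0,0,0],[0,0,0]],"translation":[[0,0.03,0.3],[0,0,0.5],[0,0,0.5],[0,0,0.5],[0,0,0.4],[0,0,0.25],[0,0,0.15],[0,0,0.06],[0,0,0],[0,0,0]],"hand":[1,1,1,1,1,1,1,1,1,1]}'
python3 -m creep '{"twist":[[0,0,0],[0,0,0],[0,0,0],[0,0,0],[0,0,0],[0,0,0],[0,0,0],[0,0,0],[0,0,0],[0,0,0]],"translation":[[0,0,0],[0,0,0],[0,0,0],[0,0,0],[0,0,0],[0,0,0],[0,0,0],[0,0,0],[0,0,0],[0,0,0]],"hand":[-1,-1,-1,-1,-1,-1,-1,-1,-1,-1]}'
```

```text
time_s: 12.0
eef_pos: [614.5, 280.4, 9.6]
tcp_rot: [3.141, 0.001, 2.524]
contact_force: [0.2, -0.2, 0.3]
grip_width: 1.001
grasp_force: 0.0
time_s: 12.83
eef_pos: [614.2, 280.2, 9.4]
tcp_rot: [3.141, 0.0, 2.524]
contact_force: [-2.1, -1.4, 5.4]
grip_width: 0.302
grasp_force: 58.9
```

```bash
python3 -m creep '{"twist":[[0,0,0],[0,0,0],[0,0,0],[0,0,-0.18],[0,0,-0.19],[0,0,-0.19],[0,0,-0.19],[0,0,-0.19],[0,0,-0.18],[0,0,0]],"translation":[[0,0,-0.15],[0,0,-0.3],[0,0,-0.4],[0,0,-0.5],[0,0,-0.5],[0,0,-0.5],[0,0,-0.3],[0,0,0],[0,0,0],[0,0,0]],"hand":[-1,-1,-1,-1,-1,-1,-1,-1,-1,-1]}'
python3 -m creep '{"twist":[[0,0,0]],"translation":[[0,0,0]],"hand":[-1]}' >/dev/null
python3 go.py 615.8 -73.6 100 3.11 1
```

```text
time_s: 13.67
eef_pos: [614.1, 280.4, 116.0]
tcp_rot: [3.141, 0.001, 3.114]
contact_force: [0.6, -0.2, -1.7]
grip_width: 0.298
grasp_force: 59.2
t 13.75 pos [614.  280.3 115.4] yaw 3.107 -> 3.11 grip 0.297 59.2 F [ 0.  -0.1 -2.1]
twist [ 0.     0.001 -0.005] then translation [-0.323 -8.842  0.386]
```

```bash
python3 -m creep '{"twist":[[0,0,0],[0,0,0],[0,0,0],[0,0,0],[0,0,0],[0,0,0],[0,0,0],[0,0,0],[0,0,0],[0,0,0]],"translation":[[-0.03,-0.5,0],[-0.03,-0.9,0],[-0.03,-1,0],[-0.03,-1,0],[-0.03,-1,0],[-0.03,-1,0],[-0.03,-1,0],[-0.03,-1,0],[-0.03,-0.9,0],[-0.03,-0.5,0]],"hand":[-1,-1,-1,-1,-1,-1,-1,-1,-1,-1]}' >/dev/null
python3 -m creep '{"twist":[[0,0,0],[0,0,0],[0,0,0],[0,0,0]],"translation":[[0,0,0],[0,0,0],[0,0,0],[0,0,0]],"hand":[-1,-1,-1,-1]}' >/dev/null
python3 go.py 615.8 -73.6 16 3.11 1
```

```text
t 14.92 pos [615.  -70.7 114.9] yaw 3.11 -> 3.11 grip 0.3 59.4 F [ 0.2  0.7 -1.7]
twist [ 0.001 -0.     0.001] then translation [-0.023 -0.071  2.473]
```

Grasp rested at z ≈ 9.4, so touchdown should come near z = 15.5.

```bash
python3 -m creep '{"twist":[[0,0,0],[0,0,0],[0,0,0],[0,0,0],[0,0,0],[0,0,0],[0,0,0],[0,0,0],[0,0,0],[0,0,0]],"translation":[[-0.02,-0.07,0.3],[0,0,0.4],[0,0,0.4],[0,0,0.4],[0,0,0.35],[0,0,0.25],[0,0,0.15],[0,0,0.1],[0,0,0.05],[0,0,0]],"hand":[-1,-1,-1,-1,-1,-1,-1,-1,-1,-1]}' | egrep 'eef|contact'
for i in 1 2 3; do python3 -m creep '{"twist":[[0,0,0],[0,0,0]],"translation":[[0,0,0.025],[0,0,0]],"hand":[-1,-1]}' | egrep 'eef|contact'; done
```

```text
eef_pos: [615.8, -74.6, 18.9]
contact_force: [0.4, -0.0, -2.1]
eef_pos: [616.0, -74.8, 18.4]
contact_force: [-0.5, -0.7, -2.7]
eef_pos: [615.9, -74.8, 17.1]
contact_force: [0.3, -0.3, -1.9]
eef_pos: [615.7, -74.7, 15.9]
contact_force: [-0.3, 0.0, -2.4]
```

```bash
for i in 1 2; do python3 -m creep '{"twist":[[0,0,0],[0,0,0]],"translation":[[0,0,0.02],[0,0,0]],"hand":[-1,-1]}' | egrep 'eef|contact'; done
```

```text
eef_pos: [615.9, -74.8, 15.4]
contact_force: [-0.8, 0.2, 1.8]
eef_pos: [616.1, -74.9, 15.3]
contact_force: [-3.9, -0.1, 8.8]
```

```bash
python3 -m creep '{"twist":[[0,0,0],[0,0,0],[0,0,0],[0,0,0],[0,0,0],[0,0,0],[0,0,0],[0,0,0],[0,0,0],[0,0,0]],"translation":[[0,0,0],[0,0,0],[0,0,0],[0,0,0],[0,0,-0.2],[0,0,-0.4],[0,0,-0.6],[0,0,-0.6],[0,0,-0.6],[0,0,-0.2]],"hand":[0.1,0.3,0.5,0.5,0.5,0.5,0.5,0.5,0.7,1]}' >/dev/null
python3 -m creep '{"twist":[[0,0,-0.06],[0,0,0]],"translation":[[0,0,0],[0,0,0]],"hand":[1,1]}'
python3 go.py 482.6 -391.8 100 3.16 1
```

```text
time_s: 17.58
eef_pos: [615.8, -74.8, 119.0]
tcp_rot: [-3.141, 0.001, -3.14]
contact_force: [0.4, -0.2, 0.0]
grip_width: 0.999
grasp_force: 0.0
t 17.58 pos [615.8 -74.8 119. ] yaw -3.14 -> 3.16 grip 0.999 0.0 F [ 0.4 -0.2  0. ]
twist [-0.     0.002 -0.033] then translation [ 3.476 -7.863  0.474]
```

```bash
python3 -m creep '{"twist":[[0,0,-0.033],[0,0,0],[0,0,0],[0,0,0],[0,0,0],[0,0,0],[0,0,0],[0,0,0],[0,0,0],[0,0,0]],"translation":[[0.22,-0.5,0],[0.4,-0.9,0],[0.4,-0.9,0],[0.4,-0.9,0],[0.4,-0.9,0],[0.4,-0.9,0],[0.4,-0.9,0],[0.4,-0.9,0],[0.3,-0.7,0],[0.15,-0.35,0]],"hand":[1,1,1,1,1,1,1,1,1,1]}' >/dev/null
python3 -m creep '{"twist":[[0,0,0],[0,0,0],[0,0,0],[0,0,0]],"translation":[[0,0,0],[0,0,0],[0,0,0],[0,0,0]],"hand":[1,1,1,1]}' >/dev/null
python3 go.py 482.6 -391.8 9 3.16 1
python3 - <<'E'
from h import *
c={"top":eyes.read_camera("top")}
try: print(*fit("valve_blue_mid","valve",(616,-74),c,6,yaw=0))
except Exception as e: print(e)
E
```

```text
t 18.75 pos [ 482.6 -389.5  118.1] yaw -3.123 -> 3.16 grip 1.001 0.0 F [ 0.4 -1.1  0.3]
twist [ 0.001 -0.001  0.001] then translation [ 2.000e-03 -5.700e-02  2.728e+00]
[ 6.18577152e+02 -7.73253724e+01 -8.49745130e-02] 0.10788775123246108
```

```bash
python3 -m creep '{"twist":[[0,0,0],[0,0,0],[0,0,0],[0,0,0],[0,0,0],[0,0,0],[0,0,0],[0,0,0],[0,0,0],[0,0,0]],"translation":[[0,-0.05,0.3],[0,0,0.5],[0,0,0.5],[0,0,0.5],[0,0,0.4],[0,0,0.3],[0,0,0.15],[0,0,0.08],[0,0,0],[0,0,0]],"hand":[1,1,1,1,1,1,1,1,1,1]}'
python3 -m creep '{"twist":[[0,0,0],[0,0,0],[0,0,0],[0,0,0],[0,0,0],[0,0,0],[0,0,0],[0,0,0],[0,0,0],[0,0,0]],"translation":[[0,0,0],[0,0,0],[0,0,0],[0,0,0],[0,0,0],[0,0,0],[0,0,0],[0,0,0],[0,0,0],[0,0,0]],"hand":[-1,-1,-1,-1,-1,-1,-1,-1,-1,-1]}'
python3 -m creep '{"twist":[[0,0,0],[0,0,0],[0,0,0],[0,0,0],[0,0,0],[0,0,0],[0,0,0],[0,0,0.09],[0,0,0],[0,0,0]],"translation":[[0,0,-0.15],[0,0,-0.3],[0,0,-0.4],[0,0,-0.5],[0,0,-0.5],[0,0,-0.5],[0,0,-0.3],[0,0,0],[0,0,0],[0,0,0]],"hand":[-1,-1,-1,-1,-1,-1,-1,-1,-1,-1]}'
python3 go.py 523.8 -70.8 100 3.11 1
```

```text
time_s: 19.68
eef_pos: [482.4, -393.1, 9.6]
tcp_rot: [-3.141, 0.001, -3.124]
contact_force: [0.5, 0.7, 1.0]
grip_width: 1.002
grasp_force: 0.0
time_s: 20.52
eef_pos: [482.2, -393.0, 9.6]
tcp_rot: [-3.141, 0.0, -3.124]
contact_force: [-0.7, 0.9, 5.3]
grip_width: 0.299
grasp_force: 58.8
time_s: 21.35
eef_pos: [481.8, -392.7, 115.1]
tcp_rot: [3.141, -0.0, 3.113]
contact_force: [-0.4, -0.1, -3.9]
grip_width: 0.297
grasp_force: 59.4
t 21.35 pos [ 481.8 -392.7  115.1] yaw 3.113 -> 3.11 grip 0.297 59.4 F [-0.4 -0.1 -3.9]
twist [ 0.001 -0.001  0.005] then translation [-0.794  8.077  0.377]
```

```bash
python3 -m creep '{"twist":[[0,0,0],[0,0,0],[0,0,0],[0,0,0],[0,0,0],[0,0,0],[0,0,0],[0,0,0],[0,0,0],[0,0,0]],"translation":[[-0.04,0.4,0],[-0.08,0.8,0],[-0.1,1,0],[-0.1,1,0],[-0.1,1,0],[-0.1,1,0],[-0.1,1,0],[-0.09,0.9,0],[-0.06,0.65,0],[-0.03,0.3,0]],"hand":[-1,-1,-1,-1,-1,-1,-1,-1,-1,-1]}' >/dev/null
python3 -m creep '{"twist":[[0,0,0],[0,0,0],[0,0,0],[0,0,0]],"translation":[[0,0,0],[0,0,0],[0,0,0],[0,0,0]],"hand":[-1,-1,-1,-1]}' >/dev/null
python3 go.py 523.8 -70.8 16 3.11 1
```

```text
t 22.52 pos [523.5 -73.2 114.9] yaw 3.11 -> 3.11 grip 0.297 59.6 F [ 0.2  0.2 -2.7]
twist [ 0.    -0.     0.001] then translation [-0.004  0.059  2.473]
```

```bash
python3 -m creep '{"twist":[[0,0,0],[0,0,0],[0,0,0],[0,0,0],[0,0,0],[0,0,0],[0,0,0],[0,0,0],[0,0,0],[0,0,0]],"translation":[[0,0.03,0.3],[0,0,0.4],[0,0,0.4],[0,0,0.4],[0,0,0.35],[0,0,0.25],[0,0,0.15],[0,0,0.1],[0,0,0.08],[0,0,0]],"hand":[-1,-1,-1,-1,-1,-1,-1,-1,-1,-1]}' | egrep 'eef|contact'
for i in 1 2 3 4; do python3 -m creep '{"twist":[[0,0,0],[0,0,0]],"translation":[[0,0,0.02],[0,0,0]],"hand":[-1,-1]}' | egrep 'eef|contact'; done
```

```text
eef_pos: [523.7, -71.0, 17.8]
contact_force: [0.9, 0.6, -2.6]
eef_pos: [523.9, -70.9, 17.5]
contact_force: [-0.6, 0.1, -2.5]
eef_pos: [523.8, -70.8, 16.5]
contact_force: [-0.5, 1.5, -3.6]
eef_pos: [523.9, -70.8, 15.7]
contact_force: [0.2, -0.2, -0.5]
eef_pos: [524.0, -70.8, 15.5]
contact_force: [-1.7, 1.8, 9.5]
```

```bash
python3 -m creep '{"twist":[[0,0,0],[0,0,0],[0,0,0],[0,0,0],[0,0,0],[0,0,0],[0,0,0],[0,0,0],[0,0,0],[0,0,0]],"translation":[[0,0,0],[0,0,0],[0,0,0],[0,0,0],[0,0,-0.2],[0,0,-0.4],[0,0,-0.6],[0,0,-0.6],[0,0,-0.6],[0,0,-0.2]],"hand":[0.1,0.3,0.5,0.5,0.5,0.5,0.5,0.5,0.7,1]}' >/dev/null
python3 -m creep '{"twist":[[0,0,0.23],[0,0,0.23],[0,0,0.23],[0,0,0.23],[0,0,0.23],[0,0,0.23],[0,0,0.23],[0,0,0.23],[0,0,0.23],[0,0,0.23]],"translation":[[0,0,0],[0,0,0],[0,0,0],[0,0,0],[0,0,0],[0,0,0],[0,0,0],[0,0,0],[0,0,0],[0,0,0]],"hand":[1,1,1,1,1,1,1,1,1,1]}'>/dev/null
python3 -m creep '{"twist":[[0,0,0.23],[0,0,0.23],[0,0,0.23],[0,0,0.23],[0,0,0.23],[0,0,0.23],[0,0,0.23],[0,0,0.23],[0,0,0.23],[0,0,0]],"translation":[[0,0,0],[0,0,0],[0,0,0],[0,0,0],[0,0,0],[0,0,0],[0,0,0],[0,0,0],[0,0,0],[0,0,0]],"hand":[1,1,1,1,1,1,1,1,1,1]}'>/dev/null
python3 go.py 582.5 -243 100 0.721 1
```

```text
t 26.52 pos [523.5 -70.8 118.6] yaw 0.818 -> 0.721 grip 1.002 0.0 F [ 0.2 -0.3  0.5]
twist [-0.001  0.     0.185] then translation [-1.734  4.207  0.464]
```

```bash
python3 -m creep '{"twist":[[0,0,0.185],[0,0,0],[0,0,0],[0,0,0],[0,0,0],[0,0,0],[0,0,0],[0,0,0],[0,0,0],[0,0,0]],"translation":[[0,0,0],[-0.2,0.5,0],[-0.35,0.83,0],[-0.35,0.83,0],[-0.35,0.83,0],[-0.25,0.65,0],[-0.17,0.42,0],[-0.06,0.15,0],[0,0,0],[0,0,0]],"hand":[1,1,1,1,1,1,1,1,1,1]}' >/dev/null
python3 -m creep '{"twist":[[0,0,0],[0,0,0]],"translation":[[0,0,0],[0,0,0]],"hand":[1,1]}' >/dev/null
python3 go.py 582.5 -243 9 0.721 1
```

```text
t 27.52 pos [ 583.7 -241.4  118.9] yaw 0.729 -> 0.721 grip 1.001 0.0 F [ 0.5 -0.4 -0.6]
twist [-0.001 -0.     0.014] then translation [-0.048  0.01   2.746]
```

```bash
python3 -m creep '{"twist":[[0,0,0.014],[0,0,0],[0,0,0],[0,0,0],[0,0,0],[0,0,0],[0,0,0],[0,0,0],[0,0,0],[0,0,0]],"translation":[[-0.03,0,0.3],[0,0,0.5],[0,0,0.5],[0,0,0.5],[0,0,0.4],[0,0,0.3],[0,0,0.2],[0,0,0.13],[0,0,0],[0,0,0]],"hand":[1,1,1,1,1,1,1,1,1,1]}'
python3 -m creep '{"twist":[[0,0,0],[0,0,0],[0,0,0],[0,0,0],[0,0,0],[0,0,0],[0,0,0],[0,0,0],[0,0,0],[0,0,0]],"translation":[[0,0,0],[0,0,0],[0,0,0],[0,0,0],[0,0,0],[0,0,0],[0,0,0],[0,0,0],[0,0,0],[0,0,0]],"hand":[-1,-1,-1,-1,-1,-1,-1,-1,-1,-1]}'
```

```text
time_s: 28.35
eef_pos: [583.2, -243.4, 5.9]
tcp_rot: [3.141, -0.0, 0.72]
contact_force: [0.4, 0.1, -0.3]
grip_width: 1.0
grasp_force: 0.0
time_s: 29.18
eef_pos: [583.0, -243.4, 6.4]
tcp_rot: [3.141, -0.0, 0.719]
contact_force: [-1.6, 1.6, 7.1]
grip_width: 0.465
grasp_force: 59.7
```

```bash
python3 -m creep '{"twist":[[0,0,0],[0,0,0],[0,0,0],[0,0,0.2],[0,0,0.2],[0,0,0.2],[0,0,0.2],[0,0,0.2],[0,0,0.2],[0,0,0.2]],"translation":[[0,0,-0.15],[0,0,-0.3],[0,0,-0.4],[0,0,-0.5],[0,0,-0.5],[0,0,-0.5],[0,0,-0.4],[0,0,0],[0,0,0],[0,0,0]],"hand":[-1,-1,-1,-1,-1,-1,-1,-1,-1,-1]}'
python3 -m creep '{"twist":[[0,0,0.03],[0,0,0]],"translation":[[0,0,0],[0,0,0]],"hand":[-1,-1]}' >/dev/null
python3 go.py 526.8 29.2 100 -0.03 1
```

```text
time_s: 30.02
eef_pos: [582.9, -243.5, 116.7]
tcp_rot: [3.141, -0.001, -0.019]
contact_force: [-0.1, 0.3, -2.6]
grip_width: 0.463
grasp_force: 61.1
t 30.18 pos [ 582.9 -243.4  116. ] yaw -0.028 -> -0.03 grip 0.462 61.1 F [-0.   1.  -3.4]
twist [ 0.    -0.     0.005] then translation [-1.607 -6.771  0.4  ]
```

```bash
python3 -m creep '{"twist":[[0,0,0],[0,0,0],[0,0,0],[0,0,0],[0,0,0],[0,0,0],[0,0,0],[0,0,0],[0,0,0],[0,0,0]],"translation":[[-0.1,-0.4,0],[-0.18,-0.75,0],[-0.2,-0.85,0],[-0.2,-0.85,0],[-0.2,-0.85,0],[-0.2,-0.85,0],[-0.2,-0.85,0],[-0.17,-0.7,0],[-0.11,-0.45,0],[-0.05,-0.2,0]],"hand":[-1,-1,-1,-1,-1,-1,-1,-1,-1,-1]}' >/dev/null
python3 -m creep '{"twist":[[0,0,0],[0,0,0],[0,0,0],[0,0,0]],"translation":[[0,0,0],[0,0,0],[0,0,0],[0,0,0]],"hand":[-1,-1,-1,-1]}' >/dev/null
python3 go.py 526.8 29.2 13 -0.03 1
```

```text
t 31.35 pos [526.8  27.3 115.5] yaw -0.03 -> -0.03 grip 0.462 61.3 F [-0.4  0.7 -3.7]
twist [-0. -0. -0.] then translation [-2.000e-03 -4.700e-02  2.562e+00]
```

```bash
python3 -m creep '{"twist":[[0,0,0],[0,0,0],[0,0,0],[0,0,0],[0,0,0],[0,0,0],[0,0,0],[0,0,0],[0,0,0],[0,0,0]],"translation":[[0,-0.03,0.3],[0,0,0.4],[0,0,0.4],[0,0,0.4],[0,0,0.35],[0,0,0.3],[0,0,0.2],[0,0,0.1],[0,0,0.06],[0,0,0]],"hand":[-1,-1,-1,-1,-1,-1,-1,-1,-1,-1]}' | egrep 'eef|contact'
for i in 1 2 3 4; do python3 -m creep '{"twist":[[0,0,0],[0,0,0]],"translation":[[0,0,0.02],[0,0,0]],"hand":[-1,-1]}' | egrep 'eef|contact'; done
```

```text
eef_pos: [526.7, 29.2, 15.0]
contact_force: [0.3, -0.2, -3.0]
eef_pos: [526.9, 29.5, 14.8]
contact_force: [0.1, -0.3, -4.0]
eef_pos: [526.7, 29.5, 13.8]
contact_force: [-0.4, 0.8, -3.6]
eef_pos: [526.6, 29.6, 12.7]
contact_force: [-0.4, -0.3, -4.2]
eef_pos: [526.6, 29.6, 12.4]
contact_force: [-2.5, 0.5, 4.0]
```

Touchdown. I'll release, rise, retract towards +y and take a last look.

```bash
python3 -m creep '{"twist":[[0,0,0],[0,0,0],[0,0,0],[0,0,0],[0,0,0],[0,0,0],[0,0,0],[0,0,0],[0,0,0],[0,0,0]],"translation":[[0,0,0],[0,0,0],[0,0,0],[0,0,0],[0,0,-0.2],[0,0,-0.4],[0,0,-0.6],[0,0,-0.8],[0,0,-0.8],[0,0,-0.8]],"hand":[0.3,0.5,0.7,0.7,0.7,0.7,0.7,0.7,0.7,0.7]}' >/dev/null
python3 -m creep '{"twist":[[0,0,0],[0,0,0],[0,0,0],[0,0,0],[0,0,0],[0,0,0],[0,0,0],[0,0,0],[0,0,0],[0,0,0]],"translation":[[0,-0.5,0],[0,-0.9,0],[0,-0.9,0],[0,-0.9,0],[0,-0.9,0],[0,-0.9,0],[0,-0.9,0],[0,-0.5,0],[0,0,0],[0,0,0]],"hand":[0.7,0.7,0.7,0.7,0.7,0.7,0.7,0.7,0.7,0.7]}'
python3 - <<'E'
from h import *
cams={c:eyes.read_camera(c) for c in("top","side")}
cv2.imwrite("pics/p3.png",np.hstack([warp(cams[c],(571,-22),50,260,400) for c in cams])[:,:,::-1])
cv2.imwrite("pics/top9.png",cams["top"]["color"][:,:,::-1])
for l,k,p,z in [("valve_blue_mid","valve",(616,-74),6),("valve_green_mid","valve",(524,-71),6),("gauge_red_mid","gauge",(527,29),6),("filter_yellow_mid","filter",(619,26),6),("brass_valve_mid","valve",(512,407),0),("brass_gauge_mid","gauge",(456,-252),0)]:
    try: print(l,*fit(l,k,p,cams,z,yaw=0 if z else None))
    except Exception as e: print(l,e)
E
```

```text
time_s: 34.52
eef_pos: [533.6, 286.1, 156.1]
tcp_rot: [3.141, 0.0, -0.027]
contact_force: [-0.2, -1.0, -0.7]
grip_width: 0.849
grasp_force: 0.0
valve_blue_mid [ 6.18293623e+02 -7.60196210e+01 -3.10331928e-02] 0.13072095264129735
valve_green_mid [ 5.23193610e+02 -6.89378882e+01 -3.61179815e-02] 0.15893173845944392
gauge_red_mid [ 5.25439269e+02  3.06340368e+01 -3.24184564e-02] 0.08640024895307613
filter_yellow_mid [ 6.19612511e+02  2.44577371e+01 -3.11325288e-02] 0.17495453685340961
brass_valve_mid top no mask
brass_valve_mid [509.857685   410.81191187   2.31296885] 0.19028685032661175
brass_gauge_mid [ 456.67039604 -251.68830599    0.7345709 ] 0.09425893523860646
```

View pics/p3.png

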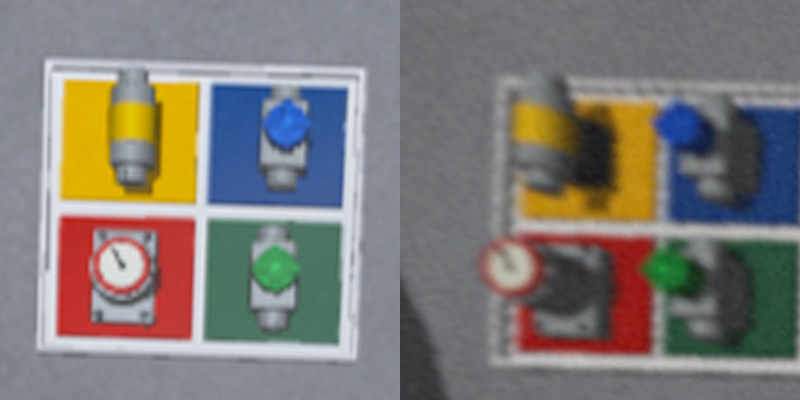

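The picture shows all four parts standing upright in the middle of their mats: filter (133,125), blue valve (283,140), gauge (123,275) and green valve (273,277). All fits are within about 4 mm of the mat centres, and the brass parts have not moved.

```bash
python3 -c "
from h import *
print(r.hand_in())"
```

```text
the job is handed in; nothing more can be done
None
```

I handed the job in at about 35 s: all four steel parts stand upright on their own colour mats, within about 4 mm of centre by the camera fits, and both brass parts measure where they started (brass valve checked by the side camera only); the hand-in returned no verdict.

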